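# Shut down the belt grinder from its control boxes

## Task

Shut the belt grinder down: on the push-button box gently press the wide mushroom-headed stop button all the way down and let it spring back up; then on the switch box push the long lever fully over to the side it does not lean to now, and draw back. Leave the two narrow buttons, the short lever and all the loose tools and parts as they are.

Things in the scene. Friction and masses are not known exactly. Their poses are not given: they have to be found in the camera images.
- stop_top (a point): centre of the top of the stop button: a black mushroom head 42 mm across, the widest and tallest of the three buttons, its top 34.5 mm above the lid of the button box; it moves down with the button. Buttons stand in a row along the box's y, 75 mm apart, and which place is the stop's varies
- stop (a joint): how far the stop button is pressed (m): 0 up, 0.008 fully down; a spring returns it (about 1.5 N to start, 5 N fully down)
- stop_base: dark steel collar of the stop button, 42 mm across, 12 mm high, fixed on the button box; origin at its underside, z up
- start_top (a point): centre of the top of a narrow black button, 22 mm across, 18 mm above the box lid: leave alone
- jog_top (a point): centre of the top of the other narrow black button, 22 mm across, 18 mm above the box lid: leave alone
- start (a joint): how far that narrow button is pressed (m), 0 up, 0.006 down
- jog (a joint): how far the other narrow button is pressed (m), 0 up, 0.006 down
- button_box: grey fixed box with an aluminium lid, 100 x 240 x 60 mm high (x, y, z), carrying the three buttons; origin at the centre of its underside, z up, x away from the robot at yaw 0
- switch_box: grey fixed box with an aluminium lid, 110 x 240 x 50 mm high (x, y, z), carrying two toggle levers 130 mm apart along its y (which is on which side varies); origin at the centre of its underside, z up; the levers swing in its x-z plane, leaning to its -x at the start and pushed over towards its +x
- long_base: dark steel block under the long lever, 70 x 50 x 25 mm high (x, y, z), with a steel hub rising to 35 mm; origin at its underside on the box lid; the lever's pivot is 22 mm above the origin, its axis along y
- long_tip (a point): centre of the black ball (26 mm across) at the end of the long lever; the ball centre is 90 mm from the pivot, the steel rod to it is 10 mm thick
- long (a joint): long lever angle (rad): 0 leans 0.5 rad to the box's -x, 0.5 upright, 1.0 leans 0.5 rad to its +x against its stop; stays where it is left, held by light friction (about 1 N at the ball)
- short_tip (a point): centre of the black ball (26 mm across) at the end of the short lever, 50 mm from its pivot: leave alone
- sleeve: loose steel sleeve, 28 mm across, 22 mm high, standing on the switch box between the levers; origin at its underside
- knife: knife with a dark wooden handle lying flat between the boxes, about 255 mm long along its x, 42 mm wide, 19 mm high; origin at its underside near the joint of blade and handle
- jar: amber jar, 54 mm across, 60 mm high; origin at its underside
- stone: two-layer sharpening stone, 60 x 165 x 26 mm high; origin at its underside
- brush: wire brush lying bristles down, 35 x 230 x 38 mm high; origin at its underside
- spray: clear bottle with a black cap, 68 mm across, 170 mm high; origin at its underside
- hammer: hammer lying behind the boxes, 260 mm long along its x (the handle to its -x), 26 mm high, its head 88 mm long; origin at its underside

How it is judged:
On the way, in this order (a step that is already met when the one before it is completed fails the run):
1. the stop button is pressed all the way down (at least 6.5 of its 8 mm) (value of joint stop above 0.0065 m), for 0.05 s.
2. the long lever is pushed fully over, the stop button being up again (value of joint long above 0.88 rad and value of joint stop below 0.001 m), for 0.1 s.
At the end, for the whole second after the job is handed in: The long lever is within 0.12 rad of its far stop, the stop button is back up (within 1 mm), the two narrow buttons are up (within 1.5 mm), the short lever's ball is within 10 mm and every loose thing within 20 mm of where it was (all of step 2 and value of joint each of start, jog below 0.0015 m and distance of short_tip from where it was at the start of the episode below 0.01 m and distance of each of knife, jar, sleeve, stone, brush, spray, hammer from where it was at the start of the episode below 0.02 m); the robot touches nothing.
It fails at once if a narrow button is pressed (more than 1.5 mm) (not (value of joint start below 0.0015 m) or not (value of joint jog below 0.0015 m)).
It fails at once if the short lever is moved (its ball by more than 10 mm) (not (distance of short_tip from where it was at the start of the episode below 0.01 m)).
It fails at once if the stop button is hit or leaned on with more than 40 N (contact force between the arm and stop_base above 40 N).
It fails at once if a loose tool or part is moved or lifted (more than 20 mm) (not (distance of knife from where it was at the start of the episode below 0.02 m) or not (distance of jar from where it was at the start of the episode below 0.02 m) or not (distance of sleeve from where it was at the start of the episode below 0.02 m) or not (distance of stone from where it was at the start of the episode below 0.02 m) or not (distance of brush from where it was at the start of the episode below 0.02 m) or not (distance of spray from where it was at the start of the episode below 0.02 m) or not (distance of hammer from where it was at the start of the episode below 0.02 m)).
It also fails if it takes over 43 s, if anything falls off the work surface, if the arm or the gripper's body presses on something with over 40 N, if the wrist force passes 120 N, or if a joint passes its speed limit or range.

## Robot

A 7-joint arm with a two-finger parallel gripper is mounted at the origin on the work surface. World frame = base frame: x ahead of the robot, y to its left, z up, the work surface at z = 0. Lengths are in m, angles in rad, forces in N, time in s.
With the tool pointing down it reaches from about 0.4 to 0.875 m from the base axis. Payload 4.4 kg.
Tool frame: the origin (TCP) lies where the fingers leave the gripper's body, on its centre line; the fingertips stand manip.tip_reach ahead of it and the grasp point (between the pads) lies 54 mm ahead of it (manip.tip_reach is the distance from the TCP to the fingertips, in m); z points along the fingers, y is the line along which they close (so a half turn about z gives the same grasp; the last joint's range is limited). The gripper opens to 85 mm and grips with 20 to 120 N. Pads are 22 mm wide; open, the fingers measure 114 mm over their backs; the gripper's body (76 mm by 85 mm) begins 54 mm behind the grasp point. The pads swing forward as they close: fully open they stand 13 mm farther back than shut.
Start: joints at [-1.299, 0.628, 0.038, 1.517, -0.027, 0.996, -0.02], TCP at [0.215, 0.613, 0.304] pointing down, gripper open.
Joint ranges: [-3.06, 3.06], [-0.37, 2.12], [-1.25, 1.32], [0.18, 2.47], [-1.1, 4.24], [0.23, 1.98], [-2.94, 2.94]. Speed limits (rad/s): [2.57, 2.57, 3.14, 3.14, 3.14, 3.14, 3.14].

## Interface

Orientations are given as a unit quaternion [x, y, z, w].
In Python, from plant import manip gives the robot as it stands.
- The arm moves only by the tool servo_tool, never from a script. Its argument "rows" is a list that holds one entry, the list of rows, each a list of 7 numbers: the turn, a rotation vector about the tool's x, y, z in rad, then the shift along the tool's x, y, z in m, then the opening, from 0 (shut) to 1 (fully open). A call has 1 to 20 rows; each row shifts and turns the commanded pose from where the row before left it, along the tool's axes as they then stand; what a row does not reach is not made up. A row lasts 1/8 s, in which the tool goes at most 62.5 mm and 10.7 degrees, less where a joint would pass 70% of its speed; a pose out of reach is approached as far as the arm can. A call with a gripper value outside its range is refused whole. The fingers move at their own pace and stop on an object; "squeeze" is the grip in N (left out, the last holds). Time passes only in rows, so rows that do not move let the fingers close. It gives the time, the measured TCP pose, the force, the opening and the grip force at its end, in the units of the state.
- manip.get_state(): the state, without advancing time (a new reading comes with each control period).
- manip.read_camera(name): name is "side" or "top"; returns the picture (400x640x3 uint8, blue, green, red); there is no depth.
- manip.get_calibration(name): a dict with "fx", "fy", "cx", "cy" (pixels), "rvec" (rotation vector, rad) and "tvec" (3), from world to camera coordinates, as OpenCV has them. Camera axes: x right, y down, z forward; pixel columns grow to the right and rows downward; lengths in m; the calibration is good to about 2 mm. A picture is of the moment at which its call begins. get_calibration takes no time and is no camera call.
- manip.sign_off(): hands the job in; it is judged then, once.
Trained networks look in the newest picture that a camera, given by its name, has taken for a name from the list of things; names that differ only in an ending like _2 or _b are one class to them, and where a whole thing is asked for, a point or a joint stands for the part that bears it (a point fixed in the world has none). Each returns a list of dicts, best first, with "conf" (0 to 1); they miss things now and then, are a little off and sometimes report something else, mostly with a low value. They report only what shows in the picture. A call takes as long as a camera call.
- manip.regions_of(camera, target): "pixels" (400x640 bool, what is visible of it) and "at" ([column, row] in pixels, amid what is visible of it).
The state is a dict: "t": time; "q": joint angles; "qvel": joint speeds; "joint_torque": joint torques, N m; "eef_pos": TCP position; "orientation": TCP orientation; "contact_force": force on the tool from outside, world axes, zero at the start; "torque": the same for the moment, N m; "opening": finger opening in m; "gripper_force": force on a finger pad.
Only numpy, scipy, OpenCV 4.12 (cv2) and the standard library are available. Lean on these libraries where they do the work, as an engineer would, in place of code of your own. Each camera call takes 0.05 s, during which the arm holds its last target. There are 200 camera calls.

## Working session

There is one attempt and no reset: what is moved stays moved. The work goes in short steps, Python scripts to look and compute and a tool call to move; the robot and the scene stay as the last step left them, time stands still between calls to the robot, and variables do not carry over. Pictures are saved under pics/ and viewed, at most 10 in all, crops included, and the job is handed in when it is done.

Besides the shell and the picture viewer there is one more tool, called after "Request:" as name([rows], argument=value, ...), one row to a line, values as JSON. servo_tool: Moves the arm, as the interface text tells. Its arguments: {"type":"object","properties":{"rows":{"type":"array"},"squeeze":{"type":"number"}},"required":["rows"]}

```bash
mkdir -p pics; cat > h.py <<'E'
from plant import manip
import numpy as np, cv2
def cal(n):
    c=manip.get_calibration(n);R=cv2.Rodrigues(np.array(c['rvec'],float))[0];return c,R,np.array(c['tvec'],float).ravel()
def ray(n,px):
    c,R,t=cal(n);d=R.T@np.array([(px[0]-c['cx'])/c['fx'],(px[1]-c['cy'])/c['fy'],1]);return -R.T@t,d
def atz(n,px,z):
    o,d=ray(n,px);return o+d*(z-o[2])/d[2]
def tri(p1,p2):
    o1,d1=ray('side',p1);o2,d2=ray('top',p2)
    s=np.linalg.lstsq(np.c_[d1,-d2],o2-o1,rcond=None)[0]
    a,b=o1+s[0]*d1,o2+s[1]*d2;return (a+b)/2,np.linalg.norm(a-b)
E
python3 - <<'E'
from h import *
np.set_printoptions(precision=4,suppress=True)
for n in('side','top'):
    cv2.imwrite(f'pics/{n}0.png',manip.read_camera(n));print(n,ray(n,(320,200)))
    for t in('stop_top','start_top','long_tip','short_tip','button_box','switch_box','long_base','stop_base','sleeve'):
        print(t,[(round(r['conf'],2),np.round(r['at'],1).tolist(),int(r['pixels'].sum())) for r in manip.regions_of(n,t)[:3]])
s=manip.get_state();print(s['t'],s['eef_pos'],s['orientation'],s['contact_force'],manip.tip_reach)
E
```

```text
side (array([ 0.478 , -0.8934,  0.6091]), array([ 0.0825,  0.8728, -0.4813]))
stop_top [(0.57, [331.3, 311.7], 485), (0.27, [328.1, 336.6], 6300)]
start_top [(0.49, [329.2, 263.4], 110)]
long_tip [(0.63, [294.2, 133.4], 166), (0.41, [187.2, 344.3], 2710)]
short_tip [(0.5, [317.4, 165.4], 155)]
button_box [(0.8, [330.5, 334.9], 6077)]
switch_box [(0.74, [316.9, 200.4], 2051)]
long_base [(0.66, [300.6, 154.4], 466)]
stop_base [(0.81, [327.4, 320.3], 758), (0.41, [302.9, 175.8], 103)]
sleeve []
top (array([0.3792, 0.0102, 1.3357]), array([ 0.121 , -0.0317, -0.9922]))
stop_top [(0.69, [420.6, 196.6], 133), (0.22, [422.7, 192.9], 218)]
start_top [(0.66, [223.5, 185.9], 2663), (0.53, [365.3, 189.4], 51), (0.49, [306.0, 168.2], 297)]
long_tip [(0.52, [196.2, 197.7], 83)]
short_tip [(0.63, [246.2, 183.2], 67), (0.2, [303.0, 167.7], 320)]
button_box [(0.73, [384.7, 195.0], 2770)]
switch_box [(0.89, [225.4, 187.1], 2751), (0.33, [234.2, 276.6], 1423)]
long_base [(0.87, [200.8, 192.5], 526), (0.41, [364.3, 121.8], 903)]
stop_base [(0.67, [419.1, 191.5], 199)]
sleeve [(0.43, [202.8, 189.0], 536), (0.41, [224.0, 192.8], 60)]
1.0 [0.2154 0.6133 0.3039] [ 0.1681  0.9858  0.     -0.    ] [-0.3811 -0.0852  0.3004] 0.0726
```

View pics/side0.png

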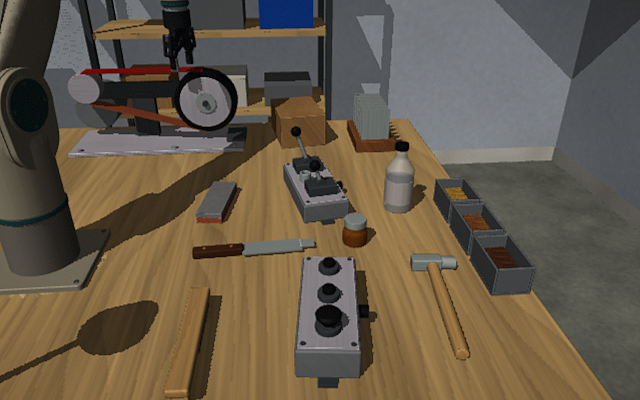

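View pics/top0.png

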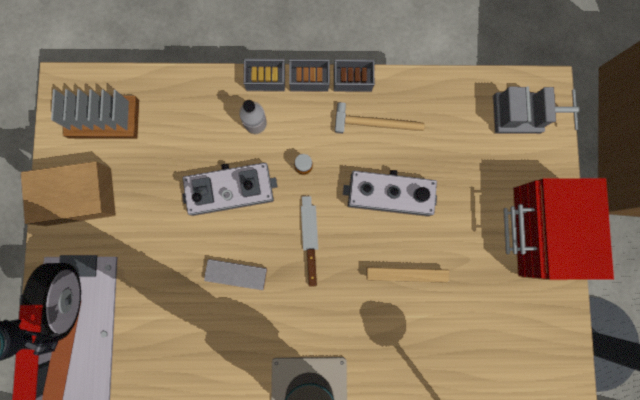

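The side view shows the stop's mushroom at about (328,313), nearest the camera, and the long lever's ball at (296,131), the farther lever. The top view puts the stop at (421,195), the long ball at (196,197), the short ball at (247,183) and the sleeve at (226,194). The networks agree with this.

```bash
python3 - <<'E'
from h import *
np.set_printoptions(precision=4,suppress=True)
D={}
for t in('stop_top','stop_base','start_top','long_tip','short_tip','long_base'):
    m={}
    for n in('side','top'):
        manip.read_camera(n)
        rs=[r for r in manip.regions_of(n,t) if r['pixels'].sum()<(1000)]
        if t=='start_top' and n=='top': rs=[r for r in rs if r['at'][0]>340]
        if rs: m[n]=rs[0]['at']
    if len(m)==2: print(t,m['side'],m['top'],*tri(m['side'],m['top']), atz('top',m['top'],.0945), atz('side',m['side'],.0945))
for n,z in(('button_box',.06),('switch_box',.05)):
    rs=manip.regions_of('top',n)
    if rs:
        p=rs[0]['pixels'].astype(np.uint8)
        c=max(cv2.findContours(p,0,2)[0],key=cv2.contourArea)
        b=cv2.boxPoints(cv2.minAreaRect(c)); w=np.array([atz('top',q,z) for q in b])
        print(n,w.mean(0),w[:,:2].tolist())
# box side: lids' bright screws etc; axis from button row
print(atz('top',(366,188),.078),atz('top',(393,191),.078),atz('top',(422,194.5),.0945))
print(manip.get_state()['t'])
E
```

```text
stop_top [330.8, 312.3] [392.2, 192.9] [ 0.5591 -0.2374  0.0278] 0.00023511326990900894 [ 0.55   -0.2248  0.0945] [ 0.5497 -0.3127  0.0945]
stop_base [328.6, 322.1] [420.3, 192.7] [ 0.5505 -0.307   0.0706] 0.006753684416193008 [ 0.5507 -0.3011  0.0945] [ 0.5441 -0.3335  0.0945]
start_top [354.6, 233.2] [368.6, 189.3] [ 0.5816 -0.1585  0.1316] 0.054018474563470274 [ 0.5598 -0.1609  0.0945] [ 0.6196 -0.0967  0.0945]
short_tip [315.4, 166.4] [248.8, 186.4] [0.5652 0.1591 0.118 ] 0.002868384100565988 [0.5673 0.162  0.0945] [0.5709 0.2099 0.0945]
long_base [304.2, 157.5] [203.3, 189.7] [0.5538 0.2849 0.0867] 0.010934735346573993 [0.5582 0.2834 0.0945] [0.5472 0.2655 0.0945]
button_box [ 0.5614 -0.225   0.06  ] [[0.5129540505541889, -0.08583197906597048], [0.6357910800832863, -0.09892003878975993], [0.6098257383107997, -0.3658307178101439], [0.48705522040301624, -0.3493950263558857]]
switch_box [0.5745 0.2243 0.05  ] [[0.6148201526359769, 0.367749581396564], [0.662260006313934, 0.10554317247641337], [0.5332857189206065, 0.08227557966259638], [0.48760273892706596, 0.34149848754759066]]
[ 0.5658 -0.1561  0.078 ] [ 0.5576 -0.2302  0.078 ] [ 0.5457 -0.3056  0.0945]
2.3
```

```bash
python3 - <<'E'
import cv2,numpy as np
a=cv2.imread('pics/side0.png');b=cv2.imread('pics/top0.png')
f=lambda i,x,y,w,h,s:cv2.resize(i[y:y+h,x:x+w],(w*s,h*s),interpolation=cv2.INTER_CUBIC)
c=np.zeros((600,800,3),np.uint8)
for im,(x,y) in((f(a,270,115,100,75,4),(0,0)),(f(a,290,250,100,75,4),(400,0)),(f(b,175,155,100,75,4),(0,300)),(f(b,342,155,100,75,4),(400,300))):c[y:y+300,x:x+400]=im
cv2.imwrite('pics/crop.png',c)
E
```

```text
(no output)
```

View pics/crop.png

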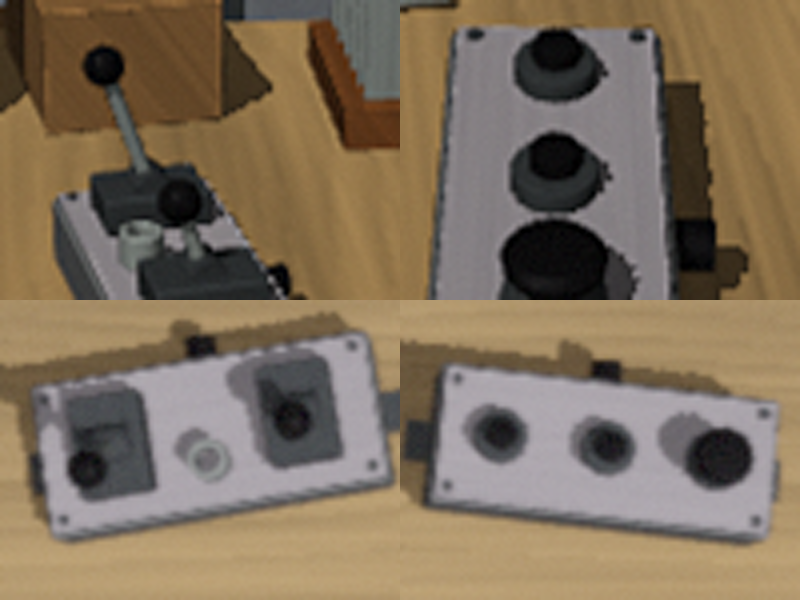

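The crops give these pixels:
- **Stop top:** about (421.5,194.5) in the top view and (328.5,314.5) in the side view.
- **Long ball:** (197,197) and (295.8,131.5).
- **Short ball:** (247.8,185.2).
- **Lid screws:** visible, so they can give the yaw.

```bash
python3 - <<'E'
from h import *
np.set_printoptions(precision=4,suppress=True)
print('stop',*tri((328.5,314.5),(421.5,194.5)),atz('top',(421.5,194.5),.0945),atz('side',(328.5,314.5),.0945))
print('long',*tri((295.8,131.5),(197,197)))
print('short',*tri((314.8,165),(247.8,185.2)))
print('btn',atz('top',(367.75,188.2),.078),atz('top',(394.5,191.5),.078))
for nm,cs,z,x0,y0 in(('sw',[(42,400),(351,345),(372,465),(62,520)],.05,175,80),('bb',[(457,378),(764,413),(757,522),(447,485)],.06,242,80)):
    w=np.array([atz('top',(x0+u/4,y0+v/4),z)for u,v in cs]);d1=w[0]-w[1];d2=w[3]-w[2];y=d1+d2
    c=w.mean(0);yaw=np.arctan2(-y[0],y[1]);print(nm,c,yaw,np.linalg.norm(d1),np.linalg.norm(w[0]-w[3]))
    if nm=='sw':
        R=np.array([[np.cos(yaw),-np.sin(yaw)],[np.sin(yaw),np.cos(yaw)]])
        for b in(.5,-.5,):
            for l,s in((.09,1),(.05,-1)):
                print(l,b,c[:2]+R@[l*np.sin(b)*-1,s*.065],.072+l*np.cos(b))
    else:
        R=np.array([[np.cos(yaw),-np.sin(yaw)],[np.sin(yaw),np.cos(yaw)]]);print(c[:2]+R@[0,-.075])
E
```

```text
stop [ 0.547  -0.3066  0.0851] 6.952751983601431e-05 [ 0.5457 -0.3043  0.0945] [ 0.5457 -0.3172  0.0945]
long [0.5293 0.2848 0.1577] 0.002069098731065275
short [0.566  0.1614 0.1208] 0.0010845746125025938
btn [ 0.5652 -0.1609  0.078 ] [ 0.5562 -0.2343  0.078 ]
sw [0.5694 0.2283 0.05  ] 0.18032689859881693 0.21746952834239738 0.08544024510450601
0.09 0.5 [0.5153 0.2845] 0.15098243057013355
0.05 0.5 [0.5574 0.16  ] 0.11587912809451864
0.09 -0.5 [0.6002 0.2999] 0.15098243057013355
0.05 -0.5 [0.6046 0.1686] 0.11587912809451864
bb [ 0.5564 -0.2352  0.06  ] -0.11611110989791662 0.2157718337184643 0.07551343145141765
[ 0.5477 -0.3097]
```

Request:
servo_tool([
  [[0,0,0,-0.03,-0.037,0,0],[0,0,0,-0.03,-0.037,0,0],[0,0,0,-0.03,-0.037,0,0],[0,0,0,-0.03,-0.037,0,0],[0,0,0,-0.03,-0.037,0,0],[0,0,0,-0.03,-0.037,0,0],[0,0,0,-0.03,-0.037,0,0],[0,0,0,-0.03,-0.037,0,0],[0,0,0,-0.03,-0.037,0,0],[0,0,0,-0.03,-0.037,0,0],[0,0,0,-0.03,-0.037,0,0],[0,0,0,-0.03,-0.037,0,0],[0,0,0,-0.03,-0.037,0,0],[0,0,0,-0.03,-0.037,0,0],[0,0,0,-0.03,-0.037,0,0],[0,0,0,-0.03,-0.037,0,0],[0,0,0,-0.03,-0.037,0,0],[0,0,0,-0.03,-0.037,0,0],[0,0,0,-0.03,-0.037,0,0],[0,0,0,0,0,0,0]],
])

```text
t: 4.8
eef_pos: [0.5203, -0.2434, 0.3039]
orientation: [0.171, 0.985, -0.001, 0.001]
contact_force: [-0.5, 0.5, -0.4]
opening: -0.0
gripper_force: 0.0
```

```bash
cat > s.py <<'E'
from h import *
from scipy.spatial.transform import Rotation as Ro
import sys
np.set_printoptions(precision=4,suppress=True)
s=manip.get_state();R=Ro.from_quat(s['orientation']).as_matrix();p=np.array(s['eef_pos'])
print(s['t'],p,s['q'],s['contact_force'],s['opening'],manip.tip_reach);print(R)
g=np.array(eval(sys.argv[1]));tip=p+R[:,2]*manip.tip_reach
print('tip',tip,'shift in tool axes to goal',R.T@(g-tip))
E
python3 s.py "[.547,-.306,.115]"
```

```text
4.8 [ 0.5203 -0.2434  0.3039] [ 0.2773  0.5227  0.1684  1.7389 -0.105   0.8867  1.717 ] [-0.4668  0.5457 -0.3786] -3.300820580057416e-05 0.0726
[[-0.9415  0.337   0.0009]
 [ 0.337   0.9415 -0.0031]
 [-0.0019 -0.0026 -1.    ]]
tip [ 0.5204 -0.2437  0.2313] shift in tool axes to goal [-0.0458 -0.0494  0.1165]
```

Request:
servo_tool([
  [[0,0,0,-0.023,-0.025,0,0],[0,0,0,-0.023,-0.024,0,0],[0,0,0,0,0,0.04,0],[0,0,0,0,0,0.04,0],[0,0,0,0,0,0.015,0],[0,0,0,0,0,0,0]],
])

```text
t: 5.55
eef_pos: [0.5472, -0.2996, 0.2085]
orientation: [0.168, 0.986, 0.0, -0.001]
contact_force: [-0.4, 0.9, 1.1]
opening: 0.0001
gripper_force: 0.0
```

```bash
python3 s.py "[.547,-.306,.115]"; python3 - <<'E'
import cv2,numpy as np
from plant import manip
a=manip.read_camera('side');b=manip.read_camera('top')
f=lambda i,x,y,w,h:cv2.resize(i[y:y+h,x:x+w],(400,600),interpolation=cv2.INTER_CUBIC)
cv2.imwrite('pics/c2.png',np.hstack([f(a,280,220,100,150),f(b,380,130,100,150)]))
E
```

```text
5.55 [ 0.5472 -0.2996  0.2085] [ 0.3699  0.7069  0.142   1.6844 -0.134   0.7614  1.8093] [-0.444   0.8694  1.0705] 0.0001236164299166546 0.0726
[[-0.9437  0.3308 -0.0014]
 [ 0.3308  0.9437  0.001 ]
 [ 0.0016  0.0005 -1.    ]]
tip [ 0.5471 -0.2995  0.1359] shift in tool axes to goal [-0.0021 -0.0061  0.0209]
```

View pics/c2.png

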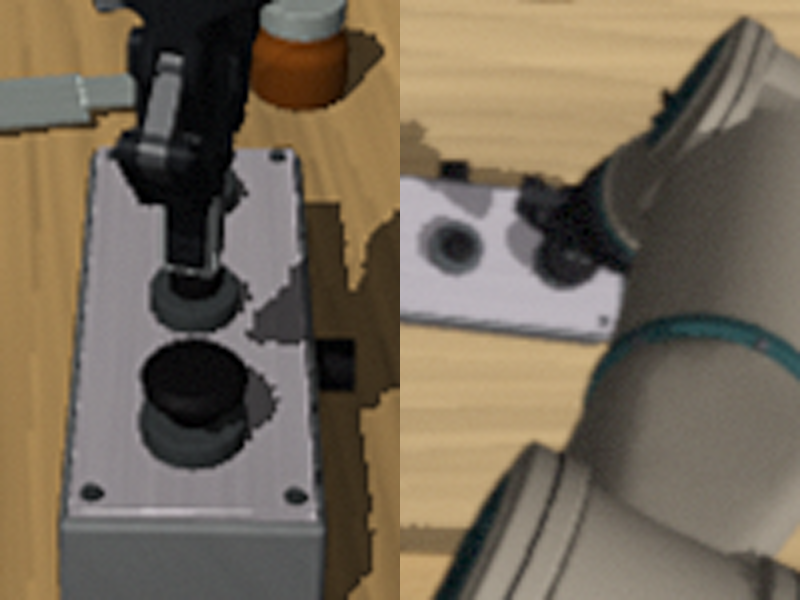

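The side view shows the fingertip at about (328,287.5), in front of the narrow middle button but nearer the camera. The mushroom top is at about (328.5,313).

```bash
python3 - <<'E'
from h import *
np.set_printoptions(precision=4,suppress=True)
c,R,t=cal('side');K=np.array([[c['fx'],0,c['cx']],[0,c['fy'],c['cy']],[0,0,1]])
pr=lambda p:cv2.projectPoints(np.array([p],float),cv2.Rodrigues(R)[0],t,K,None)[0].ravel()
for p in([.547,-.2995,.136],[.547,-.2995,.123],[.547,-.3055,.0945],[.547,-.312,.0945],[.547,-.3055+.021,.0945],[.547,-.3055-.021,.0945]):print(p,pr(p))
E
```

```text
[0.547, -0.2995, 0.136] [328.3628 285.0145]
[0.547, -0.2995, 0.123] [328.2783 291.8929]
[0.547, -0.3055, 0.0945] [328.5202 309.2183]
[0.547, -0.312, 0.0945] [328.9846 312.1042]
[0.547, -0.2845, 0.0945] [327.0663 300.1833]
[0.547, -0.3265, 0.0945] [330.0463 318.7017]
```

Request:
servo_tool([
  [[0,0,0,-0.004,-0.01,0,0],[0,0,0,0,0,0.015,0],[0,0,0,0,0,0.015,0],[0,0,0,0,0,0.006,0],[0,0,0,0,0,0,0],[0,0,0,0,0,0,0]],
])

```text
t: 6.4
eef_pos: [0.548, -0.3112, 0.173]
orientation: [0.168, 0.986, -0.0, 0.0]
contact_force: [-0.5, -0.0, -0.0]
opening: -0.0001
gripper_force: 0.0
```

Request:
servo_tool([
  [[0,0,0,0,0,0.002,0],[0,0,0,0,0,0.002,0],[0,0,0,0,0,0,0]],
])

```text
t: 6.78
eef_pos: [0.5477, -0.3111, 0.1688]
orientation: [0.168, 0.986, 0.0, -0.0]
contact_force: [-0.3, 0.2, -0.1]
opening: -0.0002
gripper_force: 0.0
```

Request:
servo_tool([
  [[0,0,0,0,0,0.002,0],[0,0,0,0,0,0.002,0],[0,0,0,0,0,0,0]],
])

```text
t: 7.15
eef_pos: [0.5479, -0.3112, 0.165]
orientation: [0.168, 0.986, -0.0, 0.0]
contact_force: [0.1, -0.1, 2.5]
opening: 0.0002
gripper_force: 1.0
```

Request:
servo_tool([
  [[0,0,0,0,0,0.002,0],[0,0,0,0,0,0.002,0],[0,0,0,0,0,0.001,0],[0,0,0,0,0,0,0],[0,0,0,0,0,0,0]],
])

```text
t: 7.78
eef_pos: [0.5479, -0.3112, 0.1601]
orientation: [0.168, 0.986, -0.0, 0.0]
contact_force: [-0.2, 0.0, 4.6]
opening: -0.0
gripper_force: 2.1
```

Request:
servo_tool([
  [[0,0,0,0,0,0.0005,0],[0,0,0,0,0,0.0005,0],[0,0,0,0,0,0,0]],
])

```text
t: 8.15
eef_pos: [0.5479, -0.3112, 0.159]
orientation: [0.168, 0.986, -0.0, 0.0]
contact_force: [0.3, -0.3, 4.7]
opening: -0.0002
gripper_force: 2.3
```

Request:
servo_tool([
  [[0,0,0,0,0,0.0005,0],[0,0,0,0,0,0,0]],
])

```text
t: 8.4
eef_pos: [0.548, -0.3112, 0.1589]
orientation: [0.168, 0.986, -0.0, 0.0]
contact_force: [-0.4, 0.4, 7.1]
opening: 0.0001
gripper_force: 3.7
```

Request:
servo_tool([
  [[0,0,0,0,0,-0.01,0],[0,0,0,0,0,-0.045,0],[0,0,0,0,0,-0.045,0],[0,0,0,0,0,-0.045,0],[0,0,0,0.0185,0.038,0,0],[0,0,0,0.0185,0.038,0,0],[0,0,0,0.0185,0.038,0,0],[0,0,0,0.0185,0.038,0,0],[0,0,0,0.0185,0.038,0,0],[0,0,0,0.0185,0.038,0,0],[0,0,0,0.0185,0.038,0,0],[0,0,0,0.0185,0.038,0,0],[0,0,0,0.0185,0.038,0,0],[0,0,0,0.0185,0.038,0,0],[0,0,0,0.0185,0.038,0,0],[0,0,0,0.0185,0.038,0,0],[0,0,0,0.0185,0.038,0,0],[0,0,0,0.0185,0.038,0,0],[0,0,0,0,0,0,0]],
])

```text
t: 10.78
eef_pos: [0.4779, 0.2806, 0.3028]
orientation: [0.165, 0.986, 0.0, -0.001]
contact_force: [0.3, 0.6, -0.6]
opening: 0.0004
gripper_force: 0.0
```

Request:
servo_tool([
  [[0,0,-0.13,0,0,0,0],[0,0,-0.13,0,0,0,0],[0,0,-0.13,0,0,0,0],[0,0,-0.13,0,0,0,0],[0,0,0,0,0,0,0]],
])

```text
t: 11.4
eef_pos: [0.4797, 0.2753, 0.3032]
orientation: [-0.09, 0.996, -0.0, -0.001]
contact_force: [-0.6, -0.5, 0.5]
opening: 0.0001
gripper_force: 0.0
```

```bash
python3 s.py "[.479,.276,.14]"; python3 - <<'E'
from h import *
import cv2,numpy as np
a=manip.read_camera('side');b=manip.read_camera('top')
f=lambda i,x,y,w,h:cv2.resize(i[y:y+h,x:x+w],(400,600),interpolation=cv2.INTER_CUBIC)
cv2.imwrite('pics/c3.png',np.hstack([f(a,250,90,100,150),f(b,160,120,100,150)]))
for n in('side','top'):
    print([(r['conf'],r['at'],r['pixels'].sum()) for r in manip.regions_of(n,'long_tip')])
E
```

```text
11.4 [0.4797 0.2753 0.3032] [-0.568   0.4897 -0.0057  1.791   0.0039  0.8623  1.1747] [-0.6435 -0.4645  0.4868] 0.00011120001416165684 0.0726
[[-0.9839 -0.1786 -0.0011]
 [-0.1786  0.9839 -0.001 ]
 [ 0.0012 -0.0008 -1.    ]]
tip [0.4796 0.2752 0.2306] shift in tool axes to goal [0.0004 0.0009 0.0906]
[(0.69, [296.8, 135.6], np.int64(173))]
[(0.51, [198.8, 197.8], np.int64(67))]
```

View pics/c3.png

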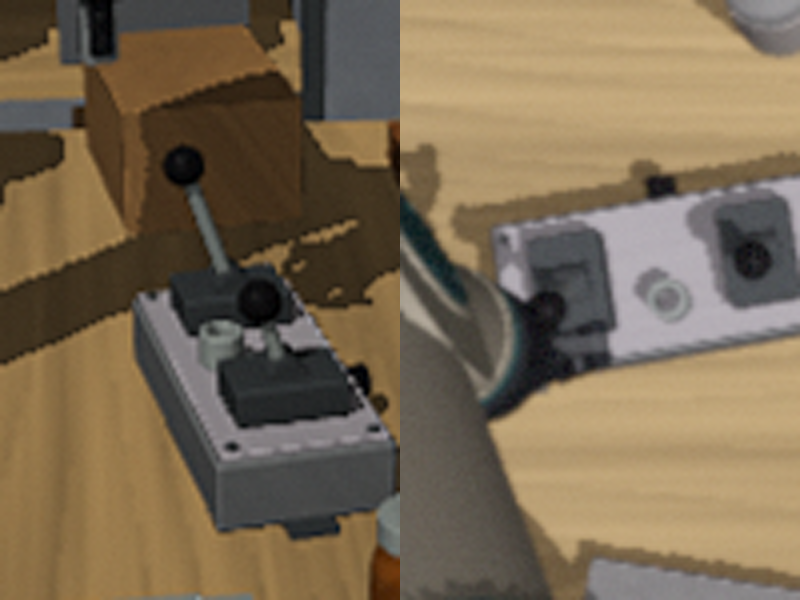

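The side view shows the fingertips at (274.5,105), behind and above the ball at (296,131). The path is lined up, so I'll descend and then push along -tool x.

Request:
servo_tool([
  [[0,0,0,0,0,0.03,0],[0,0,0,0,0,0.03,0],[0,0,0,0,0,0.028,0],[0,0,0,-0.008,0,0,0],[0,0,0,-0.008,0,0,0],[0,0,0,0,0,0,0]],
])

```text
t: 12.35
eef_pos: [0.4972, 0.28, 0.2167]
orientation: [-0.09, 0.996, 0.001, 0.002]
contact_force: [0.6, -0.2, -0.1]
opening: 0.0001
gripper_force: 0.0
```

Request:
servo_tool([
  [[0,0,0,-0.006,0,0,0],[0,0,0,-0.006,0,0,0],[0,0,0,-0.006,0,0,0],[0,0,0,-0.006,0,0,0],[0,0,0,-0.006,0,0,0],[0,0,0,0,0,0,0]],
])

```text
t: 13.1
eef_pos: [0.5257, 0.285, 0.2153]
orientation: [-0.091, 0.996, 0.0, 0.0]
contact_force: [0.1, -0.4, 0.5]
opening: 0.0003
gripper_force: 0.0
```

Request:
servo_tool([
  [[0,0,0,-0.008,0,0,0],[0,0,0,-0.008,0,0,0],[0,0,0,-0.008,0,0,0],[0,0,0,-0.008,0,0,0],[0,0,0,-0.008,0,0,0],[0,0,0,0,0,0,0]],
])

```text
t: 13.85
eef_pos: [0.5652, 0.2922, 0.2153]
orientation: [-0.091, 0.996, 0.0, 0.0]
contact_force: [-0.5, 0.9, 0.0]
opening: 0.0003
gripper_force: 0.0
```

```bash
python3 - <<'E'
from h import *
a=manip.read_camera('side');b=manip.read_camera('top')
f=lambda i,x,y,w,h:cv2.resize(i[y:y+h,x:x+w],(400,600),interpolation=cv2.INTER_CUBIC)
cv2.imwrite('pics/c4.png',np.hstack([f(a,250,90,100,150),f(b,160,120,100,150)]))
E
```

```text
(no output)
```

View pics/c4.png

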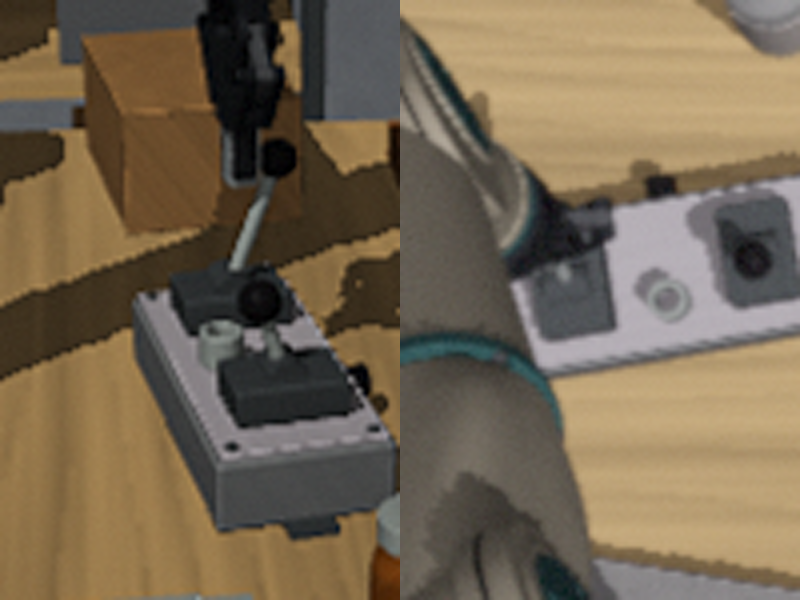

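The lever is following. Its ball is now at about (319,130) in the side view, past upright and ahead of the fingertips. I'll keep going to the stop in small steps.

Request:
servo_tool([
  [[0,0,0,-0.005,0,0,0],[0,0,0,-0.005,0,0,0],[0,0,0,-0.004,0,0,0],[0,0,0,0,0,0,0]],
])

```text
t: 14.45
eef_pos: [0.5775, 0.2946, 0.2152]
orientation: [-0.091, 0.996, -0.0, -0.001]
contact_force: [-3.1, -0.4, -0.0]
opening: -0.0001
gripper_force: 1.6
```

Request:
servo_tool([
  [[0,0,0,-0.003,0,0,0],[0,0,0,-0.002,0,0,0],[0,0,0,0,0,0,0]],
])

```text
t: 14.82
eef_pos: [0.5785, 0.2949, 0.215]
orientation: [-0.091, 0.996, -0.001, -0.005]
contact_force: [-12.7, -3.2, 7.3]
opening: -0.0
gripper_force: 6.7
```

Request:
servo_tool([
  [[0,0,0,-0.002,0,0,0],[0,0,0,0,0,0,0]],
])

```text
t: 15.08
eef_pos: [0.5789, 0.2951, 0.215]
orientation: [-0.092, 0.996, -0.002, -0.007]
contact_force: [-16.6, -4.5, 10.6]
opening: 0.0004
gripper_force: 8.8
```

The lever is against its hard stop, so I'll draw back and lift.

Request:
servo_tool([
  [[0,0,0,0.01,0,0,0],[0,0,0,0.03,0,0,0],[0,0,0,0.04,0,0,0],[0,0,0,0.03,0,0,0],[0,0,0,0,0,-0.04,0],[0,0,0,0,0,-0.04,0],[0,0,0,0,0,0,0],[0,0,0,0,0,0,0]],
])

```text
t: 16.08
eef_pos: [0.4771, 0.2761, 0.2954]
orientation: [-0.091, 0.996, 0.0, 0.001]
contact_force: [-0.4, -1.0, -0.8]
opening: 0.0002
gripper_force: 0.0
```

```bash
python3 - <<'E'
from h import *
a=manip.read_camera('side')
cv2.imwrite('pics/c5.png',cv2.resize(a[80:380,170:490],(640,600),interpolation=cv2.INTER_CUBIC))
s=manip.get_state();print(s['t'],s['eef_pos'],s['contact_force'])
E
```

```text
16.125 [0.47677303 0.27587422 0.29475324] [ 0.57594509  0.11519104 -0.08485144]
```

View pics/c5.png

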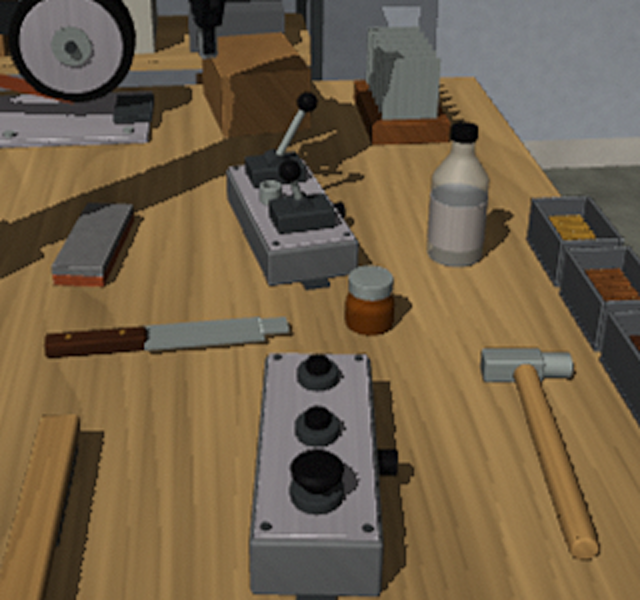

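The long lever now leans fully to +x, with its ball at about (323,131) in the full picture. The stop is back up at about (328,313), and everything else is where it was, with the arm clear.

```bash
python3 -c "
from plant import manip
print(manip.sign_off())"
```

```text
the job is handed in; nothing more can be done
None
```

I pressed the stop button fully down and it sprang back up, then pushed the long lever over to its far stop, drew the arm clear and handed the job in at about 16 s; no verdict came back.

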